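# Turn a gas burner head until its notch meets the electrode and press it home

## Task

After cleaning, the burner head on the uncovered gas burner was put back turned the wrong way, so it stands proud in its cup. With the gripper's fingertips, push it round in its place until the notch in its rim is in line with the white ceramic electrode, then press it straight down past its spring clips until it sits fully home and flat. Do not pick the head up or force it down onto the electrode, leave the loose things around it where they are, and finish with the gripper clear of everything.

Things in the scene. Friction and masses are not known exactly. Their poses are not given: they have to be found in the camera images.
- burner_head: Loose burner head: plain aluminium disc, 100 mm across, 8 mm thick, flame ports round its side, about 0.3 kg. Origin: centre of the rim's underside; z up, x towards the notch. Below it a stem and skirt reach into the cup and keep it centred. At the start it rests level, origin 26 mm above the burner's origin (home: 20 mm); it turns either way in place and stays where it is left.
- head_notch (a point): Middle of the notch's mouth: 50 mm out from the head's axis along its own x, at the height of the rim's underside. The notch is open outwards, 15 mm wide, 6 mm deep radially (radius 44 to 50 mm), through the full thickness.
- head_top (a point): Centre of the head's flat top, 8 mm above its origin. Between the pegs the top is free within 30 mm of this point: the place to press.
- head_peg (a point): Top of one of the three round pegs on the head's top that locate the cap: 8 mm across, 12 mm high, 34 mm from the axis, at 60, 180 (this one) and 300 degrees anticlockwise from the notch seen from above. A fingertip on the top surface can push any peg sideways to turn the head, with 1 to 2 N; a push downwards there tips the head.
- burner: Fixed burner cup on the hob, left or right; same vertical axis as the head. Origin: on the axis at the hob plate's surface, 10 mm above the counter; z up, x towards the electrode, which may point any way. Four spring clips hold the head 6 mm proud; with the notch over the electrode about 8 to 12 N snaps it down past them for good. Turned wrongly, the rim stops on the electrode after 1 mm.
- cup_seat (a point): Centre of the cup's top edge, the seat for the rim: 20 mm above the burner's origin. Aluminium ring, outer radius 41 mm.
- electrode_tip (a point): Centre of the top of the fixed spark electrode: a white ceramic pin, 9 mm in diameter, its axis 50 mm from the burner's axis, half under the rim and half outside it; top 25 mm above the burner's origin. At its foot a 17 mm steel collar, 4 mm high, and a flat steel bracket pointing outwards to 77 mm from the burner's axis.
- electrode: The same electrode as a body (fragile ceramic). Its origin and axes are the burner's.
- burner_cap: Loose bystander: dark domed burner cap, 88 mm across, 10 mm high, lying on the hob plate between the burners. Origin: centre of its underside.
- pan: Loose bystander: nonstick frying pan on the pan support of the other burner, 220 mm across, 45 mm deep, with a handle along its own x reaching 260 mm from the centre. Origin: centre of its underside, 58 mm above the counter; rim at about 103 mm, top of the handle at about 125 mm above the counter.
- pan_support: Loose bystander: cast iron pan support, 210 mm square, 48 mm high, taken off the working burner and set on the counter left of the hob. Origin: centre of its underside.
- fish_turner: Loose bystander: slotted stainless fish turner with a dark handle, 330 mm long, lying on the counter right of the hob. Origin: near its middle, on the counter; own x towards the blade.
- spoon_rest: Loose bystander: white porcelain spoon rest, 104 mm dish, 14 mm high, with a short handle tongue, on the counter right of the hob. Origin: centre of the dish's underside.
- oil_bottle: Loose bystander: glass bottle with a twist cap, 66 mm across, 235 mm high, on the counter left of the hob. Origin: centre of its underside.
Things that resemble listed ones, but are neither listed nor needed, are in the scene too. What is shaped like the burner_head but red is not meant.

How it is judged:
By the outcome, as a careful person would: the job done as asked, in the order asked, and still so for the second after the job is handed in, with the robot touching nothing.
It also fails if it takes over 58 s, if anything falls off the work surface, if the arm or the gripper's body presses on something with over 40 N, if the wrist force passes 120 N, or if a joint passes its speed limit or range.

## Robot

A 6-joint arm with a two-finger parallel gripper is mounted at the origin on the work surface. World frame = base frame: x ahead of the robot, y to its left, z up, the work surface at z = 0. Lengths are in m, angles in rad, forces in N, time in s.
With the tool pointing down it reaches from about 0.275 to 0.75 m from the base axis. Payload 10.2 kg.
Tool frame: the origin (TCP) lies midway between the tips of the shut fingers; the grasp point (between the pads) lies 19 mm behind it; z points along the fingers, x is the direction in which the jaws open and shut, and the axes are right-handed (so a half turn about z gives the same grasp; the last joint's range is limited). The gripper opens to 88 mm and grips with 3 to 60 N. Pads are 18 mm wide; open, the fingers measure 123 mm over their backs; the gripper's body (75 mm by 187 mm) begins 45 mm behind the grasp point.
Start: joints at [-1.324, 0.313, 1.498, -0, 1.331, -0.223], TCP at [0.238, -0.468, 0.239] pointing down, gripper open.
Joint ranges: [-2.94, 2.94], [-0.97, 2.17], [0.19, 2.56], [-1.23, 4.37], [0.02, 3.11], [-2.88, 2.88]. Speed limits (rad/s): [2.39, 2.39, 3.01, 3.14, 3.14, 3.14].

## Interface

Orientations are given as a unit quaternion [x, y, z, w].
In Python, from plant import * gives the robot as it stands. The module is installed in compiled form; this text tells all that it offers. Calls block until the motion is done:
- move_to(position, orientation): joint-space move of the TCP to a pose.
- move_straight(position, vel=0.15, orientation=None, f_stop=None): straight line of the TCP; orientation=None keeps the orientation; vel is the mean speed in m/s. With f_stop (N) it stops when the force on the tool has changed by that much, and returns True; else False.
- move_joints(angles): joint-space move.
- set_gripper(opening, grip_force=None): finger opening in m; grip_force is the grip in N (None keeps the last); returns when the fingers have stopped.
- hold(seconds).
- inverse_kinematics(position, orientation): joint angles nearest the present ones, or None.
- state(): the state.
- get_image(name): name is "scene" or "top" or "wrist"; returns a dict with "frame" (480x640x3 uint8, red, green, blue), "fx", "fy", "cx", "cy" (pixels), "world_to_cam" (4x4, takes a point from world to camera coordinates); the wrist camera has in their place "T_tool_cam" (4x4, takes a point from camera to tool coordinates, whose origin is the TCP and whose axes are the tool frame's). Camera axes: x right, y down, z forward; pixel columns grow to the right and rows downward; lengths in m; the calibration is good to about 2 mm. A picture is of the moment at which its call begins: read the wrist's pose just before it. There is no depth.
A pose or a line that the arm cannot do raises MotionError and nothing moves.
- sign_off(): hands the job in, once; it reports no verdict.
Trained networks look in the newest picture that a camera, given by its name, has taken for a name from the list of things; names that differ only in an ending like _2 or _b are one class to them, and where a whole thing is asked for, a point or a joint stands for the part that bears it (a point fixed in the world has none). Each returns a list of dicts, best first, with "p" (0 to 1); they miss things now and then, are a little off and sometimes report something else, mostly with a low value. They report only what shows in the picture. A call takes as long as a camera call. They do not tell look-alikes from the thing itself.
- boxes_of(camera, label): "point" ([x, y, z] in m, in world coordinates, good to about 4 mm: the middle of the surface that is visible of it).
- tip_of(camera, label): "point" ([x, y, z] in m, in world coordinates, good to about 4 mm: a listed point, or the origin of a listed thing).
The state is a dict: "time": time; "q": joint angles; "qvel": joint speeds; "effort": joint torques, N m; "tcp_pos": TCP position; "eef_rot": TCP orientation; "force": force on the tool from outside, world axes, zero at the start; "wrist_torque": the same for the moment, N m; "opening": finger opening in m.
Only numpy, scipy, OpenCV 4.12 (cv2) and the standard library are available. Lean on these libraries where they do the work, as an engineer would, in place of code of your own. Each camera call takes 0.05 s, during which the arm holds its last target.

## Working session

There is one attempt and no reset: what is moved stays moved. The work goes in short steps, each a Python script; the robot and the scene stay as the last script left them, time stands still between calls to the robot, and variables do not carry over. Pictures are saved under pics/ and viewed, and the job is handed in when it is done.

```bash
mkdir -p pics; python3 - <<'E'
from plant import *
import cv2
for n in ["scene","top","wrist"]:
    im=get_image(n); cv2.imwrite(f"pics/a_{n}.png",im["frame"][:,:,::-1])
    if n!="wrist":
        for l in ["burner_head","head_notch","head_top","head_peg","electrode_tip","cup_seat","burner","burner_cap","pan"]:
            print(n,l,[(round(d["p"],2),[round(float(x),3) for x in d["point"]]) for d in tip_of(n,l)][:4])
s=state();print(s["time"],s["tcp_pos"],s["eef_rot"],s["force"])
E
```

```text
scene burner_head [(0.98, [0.592, -0.195, 0.034]), (0.98, [0.213, -0.339, 0.029]), (0.58, [0.622, -0.444, 0.026])]
scene head_notch [(0.9, [0.631, -0.393, 0.027]), (0.71, [0.267, -0.337, 0.027]), (0.55, [0.54, -0.188, 0.035])]
scene head_top [(0.9, [0.624, -0.448, 0.036]), (0.73, [0.217, -0.341, 0.036]), (0.63, [0.591, -0.197, 0.045])]
scene head_peg [(0.78, [0.63, -0.199, 0.059]), (0.71, [0.617, -0.476, 0.048]), (0.61, [0.186, -0.344, 0.054])]
scene electrode_tip [(0.61, [0.566, -0.24, 0.032])]
scene cup_seat [(0.67, [0.589, -0.194, 0.032])]
scene burner [(0.69, [0.591, -0.196, 0.008])]
scene burner_cap [(0.57, [0.573, -0.061, 0.013])]
scene pan [(0.74, [0.636, 0.093, 0.061]), (0.66, [0.59, -0.193, 0.012])]
top burner_head [(0.72, [0.593, -0.191, 0.036]), (0.65, [0.627, -0.446, 0.03])]
top head_notch [(0.71, [0.624, -0.393, 0.029]), (0.63, [0.545, -0.18, 0.034])]
top head_top [(0.88, [0.625, -0.442, 0.037])]
top head_peg [(0.88, [0.632, -0.199, 0.054]), (0.65, [0.618, -0.475, 0.047])]
top electrode_tip [(0.54, [0.572, -0.236, 0.037])]
top cup_seat []
top burner []
top burner_cap [(0.69, [0.57, -0.059, 0.009])]
top pan [(0.7, [0.641, 0.084, 0.063]), (0.51, [0.593, -0.196, 0.047])]
1.05 [ 0.23766497 -0.46813561  0.23871231] [ 8.52258642e-01 -5.23120642e-01  6.35756699e-07 -1.70674138e-06] [0.24561741 0.36901681 0.87482064]
```

View pics/a_scene.png

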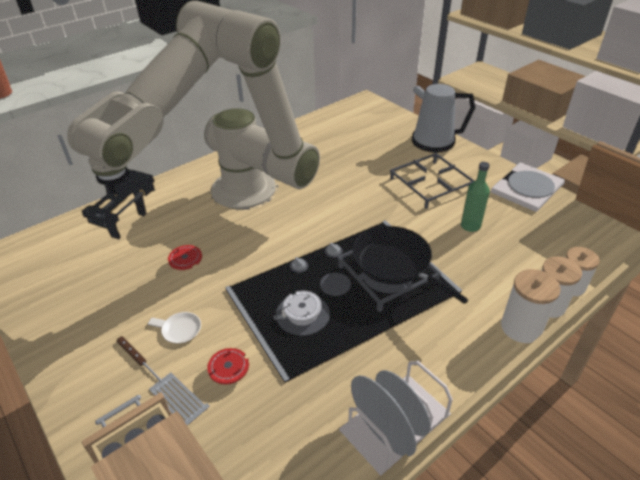

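View pics/a_top.png

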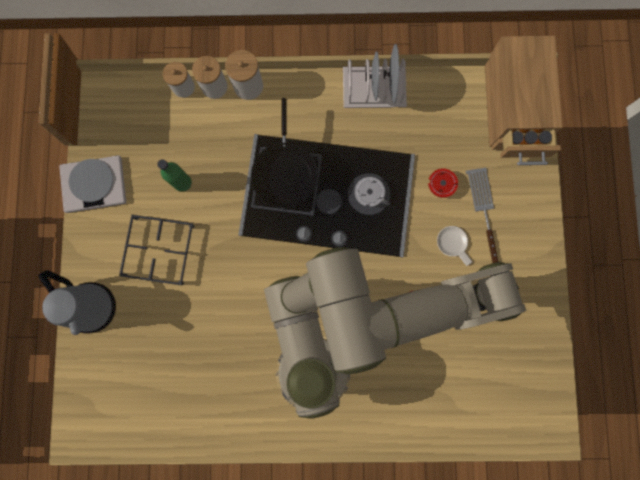

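View pics/a_wrist.png

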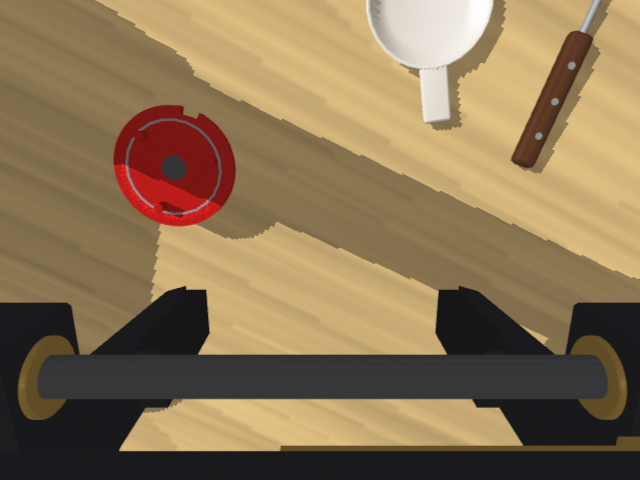

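```bash
cat > h.py <<'E'
from plant import *
import cv2, numpy as np
from scipy.spatial.transform import Rotation as R
def down(yaw): # tool z down, tool x at world angle yaw
    c,s=np.cos(yaw),np.sin(yaw)
    return R.from_matrix(np.array([[c,s,0],[s,-c,0],[0,0,-1.]])).as_quat()
def yaw_of(q=None):
    m=R.from_quat(state()["eef_rot"] if q is None else q).as_matrix(); return np.arctan2(m[1,0],m[0,0])
def wcam():
    s=state(); im=get_image("wrist"); T=np.eye(4); T[:3,:3]=R.from_quat(s["eef_rot"]).as_matrix(); T[:3,3]=s["tcp_pos"]
    im["cw"]=T@np.array(im["T_tool_cam"]); return im
def px2w(im,u,v,z):
    d=im["cw"][:3,:3]@np.array([(u-im["cx"])/im["fx"],(v-im["cy"])/im["fy"],1]); o=im["cw"][:3,3]
    return o+d*(z-o[2])/d[2]
def w2px(im,p):
    c=np.linalg.inv(im["cw"])@np.append(p,1); return im["cx"]+im["fx"]*c[0]/c[2], im["cy"]+im["fy"]*c[1]/c[2]
def save(im,n): cv2.imwrite(f"pics/{n}.png",im["frame"][:,:,::-1])
E
python3 - <<'E'
from h import *
im=wcam(); print(im["fx"],im["cx"],im["cy"]); print(np.round(im["T_tool_cam"],3)); print(yaw_of())
C=np.array([.592,-.195])
T=np.array(im["T_tool_cam"])
for z in (.22,.25):
  for yaw in np.radians([-90,-60,-120,90,60,120,0,180,-30,30,150,-150]):
    m=R.from_quat(down(yaw)).as_matrix()
    # want camera axis to hit C at z=.04
    o=m@T[:3,3]; d=m@T[:3,2]; h=z+o[2]-.04; hit=o+d*h/(-d[2])
    p=np.array([*(C-hit[:2]),z]); q=inverse_kinematics(p,down(yaw)); print(z,np.degrees(yaw),p,None if q is None else np.round(q,2))
E
```

```text
411.5894620041556 321.98256823280803 242.36836176746866
[[ 1.     0.     0.     0.001]
 [-0.     0.965  0.264 -0.066]
 [-0.    -0.264  0.965 -0.146]
 [ 0.     0.     0.     1.   ]]
-1.1009551607326205
0.22 -90.0 [ 0.6147162  -0.19441477  0.22      ] [-0.49  0.6   1.12 -0.    1.42  1.08]
0.22 -59.99999999999999 [ 0.61138019 -0.18313508  0.22      ] [-0.47  0.58  1.15 -0.    1.41  0.57]
0.22 -119.99999999999999 [ 0.61196542 -0.20585128  0.22      ] [-0.51  0.6   1.12 -0.    1.43  1.59]
0.22 90.0 [ 0.5692838  -0.19558523  0.22      ] [-0.53  0.5   1.28 -0.    1.37 -2.1 ]
0.22 59.99999999999999 [ 0.57203458 -0.18414872  0.22      ] [-0.51  0.5   1.28 -0.    1.36 -1.55]
0.22 119.99999999999999 [ 0.57261981 -0.20686492  0.22      ] [-0.54  0.51  1.25 -0.    1.37 -2.63]
0.22 0.0 [ 0.59141477 -0.1722838   0.22      ] [-0.47  0.53  1.23 -0.    1.38 -0.47]
0.22 180.0 [ 0.59258523 -0.2177162   0.22      ] [-0.54  0.56  1.17 -0.    1.4   2.6 ]
0.22 -29.999999999999996 [ 0.60285128 -0.17503458  0.22      ] [-0.47  0.56  1.19 -0.    1.4   0.05]
0.22 29.999999999999996 [ 0.58013508 -0.17561981  0.2
[... 576 characters left out ...]
999999999 [ 0.56493087 -0.18005399  0.25      ] [-0.51  0.46  1.26 -0.    1.42 -1.55]
0.25 119.99999999999999 [ 0.56552181 -0.21096955  0.25      ] [-0.55  0.48  1.22 -0.    1.44 -2.65]
0.25 0.0 [ 0.59140906 -0.16408444  0.25      ] [-0.46  0.51  1.19 -0.    1.45 -0.46]
0.25 180.0 [ 0.59259094 -0.22591556  0.25      ] [-0.55  0.56  1.11 -0.    1.48  2.59]
0.25 -29.999999999999996 [ 0.60694601 -0.16793087  0.25      ] [-0.46  0.54  1.13 -0.    1.47  0.07]
0.25 29.999999999999996 [ 0.57603045 -0.16852181  0.25      ] [-0.48  0.47  1.24 -0.    1.43 -1.  ]
0.25 150.0 [ 0.57705399 -0.22206913  0.25      ] None
0.25 -150.0 [ 0.60796955 -0.22147819  0.25      ] [-0.53  0.59  1.06 -0.    1.5   2.09]
```

```bash
python3 - <<'E'
from h import *
im=wcam(); T=np.array(im["T_tool_cam"]); C=np.array([.592,-.195]); yaw=np.radians(-105); z=.2
m=R.from_quat(down(yaw)).as_matrix(); dc=np.array([0,(150-im["cy"])/im["fy"],1]); d=m@T[:3,:3]@dc; o=m@T[:3,3]
hit=o+d*(z+o[2]-.04)/(-d[2]); p=np.array([*(C-hit[:2]),z]); print(p)
move_to(p,down(yaw)); set_gripper(.066,10)
im=wcam(); save(im,"b_wrist"); print(state()["time"], state()["opening"])
for l in ["burner_head","head_notch","head_top","head_peg","electrode_tip","cup_seat","burner"]:
    print(l,[(round(d["p"],2),np.round(d["point"],4),np.round(w2px(im,d["point"]))) for d in tip_of("wrist",l)][:4])
E
```

```text
[ 0.54155545 -0.18090569  0.2       ]
3.2583 0.06588184001975196
burner_head [(0.7, array([ 0.5916, -0.1943,  0.0376]), array([320., 152.]))]
head_notch [(0.85, array([ 0.5414, -0.1869,  0.0384]), array([328., 219.])), (0.68, array([ 0.6275, -0.3954,  0.031 ]), array([587.,  23.]))]
head_top [(0.77, array([ 0.5947, -0.1931,  0.0457]), array([317., 148.]))]
head_peg [(0.94, array([ 0.6262, -0.2001,  0.0569]), array([315.,  99.]))]
electrode_tip [(0.83, array([ 0.5686, -0.239 ,  0.0343]), array([386., 166.])), (0.74, array([ 0.5684, -0.0593,  0.0109]), array([171., 220.]))]
cup_seat [(0.31, array([ 0.6252, -0.2012,  0.057 ]), array([317., 100.]))]
burner [(0.47, array([ 0.6249, -0.1999,  0.0544]), array([315., 102.])), (0.2, array([ 0.5692, -0.0604,  0.0131]), array([171., 220.]))]
```

View pics/b_wrist.png

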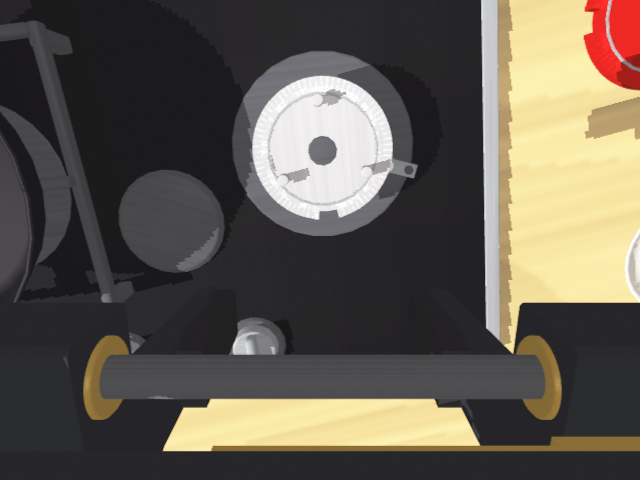

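```bash
python3 - <<'E'
import cv2
f=cv2.imread("pics/b_wrist.png")[60:240,230:430]; cv2.imwrite("pics/b_zoom.png",cv2.resize(f,None,fx=3.3,fy=3.3,interpolation=cv2.INTER_CUBIC))
E
```

```text
(no output)
```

View pics/b_zoom.png

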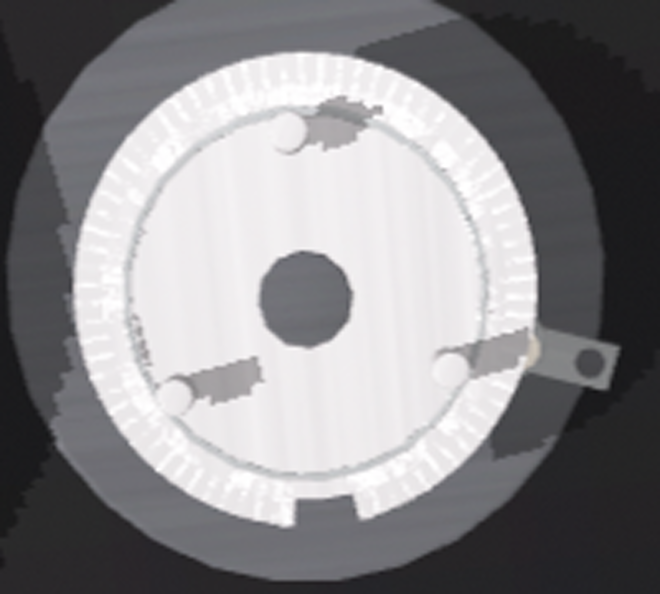

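```bash
cat >> h.py <<'E'
from scipy.optimize import least_squares
def fit_head(im,pegs,notch,zo,x0):
    """pegs: px of peg tops at 60,180,300; notch: two top corners mean px on outer radius"""
    obs=np.array(list(pegs)+[notch])
    def pts(p):
        out=[[p[0]+.034*np.cos(p[2]+a),p[1]+.034*np.sin(p[2]+a),zo+.020] for a in np.radians([60,180,300])]
        out.append([p[0]+.049*np.cos(p[2]),p[1]+.049*np.sin(p[2]),zo+.008]); return out
    f=lambda p:(np.array([w2px(im,q) for q in pts(p)])-obs).ravel()
    r=least_squares(f,x0,x_scale=[.01,.01,.1]); return r.x,r.fun
E
python3 - <<'E'
from h import *
im=wcam(); print("cam",im["cw"][:3,3])
Z=lambda u,v:(230+u/3.3-.35,60+v/3.3-.35)
x,r=fit_head(im,[Z(452,365),Z(291,131),Z(178,397)],Z(326,518),.036,[.592,-.195,2.9]); print(x,np.degrees(x[2]),np.round(r,1))
print("hole",px2w(im,*Z(305,299),.044))
for n,p,z in [("tip",(533,348),.035),("brk hole",(590,362),.013),("brk hole",(590,362),.011),("plate",(305,285),.0105)]:
    w=px2w(im,*Z(*p),z); print(n,z,w,np.degrees(np.arctan2(*(w[:2]-x[:2])[::-1])),np.hypot(*(w[:2]-x[:2])))
for l in ("pan","burner_cap"): print(l,[(d["p"],np.round(d["point"],3)) for d in tip_of("wrist",l)])
E
```

```text
cam [ 0.60608237 -0.19908841  0.34642322]
[ 0.59267134 -0.19617847  2.98076118] 170.78503531893625 [ 0.3  0.9 -0.4 -0.5 -0.4 -0.3  0.6 -0.1]
hole [ 0.59249965 -0.19583626  0.044     ]
tip 0.035 [ 0.56831317 -0.24274665  0.035     ] -117.61247546073558 0.052553936806439834
brk hole 0.013 [ 0.55879183 -0.25847694  0.013     ] -118.53848609484824 0.07091488531687444
brk hole 0.011 [ 0.55850816 -0.25883317  0.011     ] -118.60192054812698 0.07136340184429718
plate 0.0105 [ 0.59417881 -0.19632751  0.0105    ] -5.646576503073933 0.0015148271331726275
pan []
burner_cap [(0.57, array([ 0.57 , -0.058,  0.012]))]
```

```bash
python3 - <<'E'
from h import *
c=np.array([.5926,-.1960]); y0=np.radians(-99.2)
move_to([*c,.09],down(y0)); F0=state()["force"]; print(state()["time"],np.round(state()["force"],2))
h=move_straight([*c,.048],vel=.04,f_stop=3); s=state(); print(h,s["time"],s["tcp_pos"],np.round(s["force"]-F0,2),s["opening"])
E
```

```text
4.3167 [-0.59  0.46  0.92]
False 5.5167 [ 0.59274983 -0.196066    0.04830304] [ 0.69 -1.14 -1.35] 0.06629400462259716
```

```bash
python3 - <<'E'
from h import *
im=get_image("scene"); cv2.imwrite("pics/c_scene.png",cv2.resize(im["frame"][230:370,200:420,::-1],None,fx=3.5,fy=3.5,interpolation=cv2.INTER_CUBIC))
s=state(); F0=s["force"]; t=s["time"]; tz=s["wrist_torque"]
q=np.array(s["q"])
for k in range(2):
    move_straight([.5926,-.1960,.048],orientation=down(np.radians(-99.2+4*(k+1))),vel=.05); s=state(); print(round(s["time"]-t,2),np.degrees(yaw_of()),np.round(s["force"]-F0,2),np.round(s["wrist_torque"]-tz,3))
E
```

```text
0.25 -95.29847664937088 [-1.09 -0.87 -0.52] [-0.042  0.033 -0.016]
0.5 -91.36156615970745 [-0.86 -0.64 -0.67] [-0.051 -0.01   0.025]
```

View pics/c_scene.png

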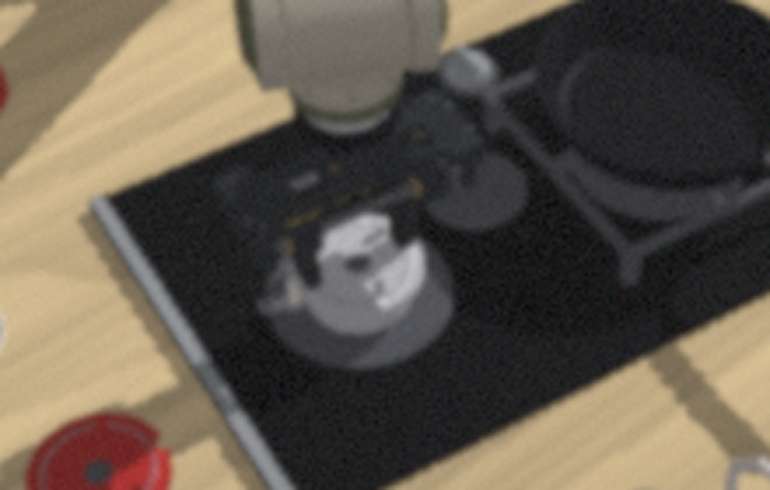

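```bash
python3 - <<'E'
from h import *
s=state(); F0=s["force"]; t=s["time"]; tz=s["wrist_torque"]
y=-91.2
while y<-33:
    y+=3
    move_straight([.5926,-.1960,.048],orientation=down(np.radians(y)),vel=.05); s=state(); f=s["force"]-F0; print(round(s["time"]-t,2),round(np.degrees(yaw_of()),1),np.round(f,1),np.round(s["wrist_torque"]-tz,2))
    if np.linalg.norm(f)>8: print("STOP"); break
move_straight([.5926,-.1960,.048],orientation=down(np.radians(y-1.5)),vel=.05)
move_straight([.5926,-.1960,.09],vel=.1)
C=np.array([.5926,-.196]); yaw=np.radians(y-1.5); z=.2
im=wcam(); T=np.array(im["T_tool_cam"]); m=R.from_quat(down(yaw)).as_matrix(); dc=np.array([0,(150-im["cy"])/im["fy"],1]); d=m@T[:3,:3]@dc; o=m@T[:3,3]
hit=o+d*(z+o[2]-.04)/(-d[2]); p=np.array([*(C-hit[:2]),z])
move_to(p,down(yaw)); im=wcam(); save(im,"d_wrist"); print(y,state()["time"],"ctr px",w2px(im,[*C,.044]))
u,v=w2px(im,[*C,.044]); u0,v0=int(u)-100,max(0,int(v)-90); print(u0,v0)
cv2.imwrite("pics/d_zoom.png",cv2.resize(im["frame"][v0:v0+180,u0:u0+200,::-1],None,fx=3.3,fy=3.3,interpolation=cv2.INTER_CUBIC))
E
```

```text
0.25 -88.4 [0.7 1.5 1.3] [0.05 0.03 0.01]
0.5 -85.4 [1.1 0.4 0.9] [-0.02  0.01 -0.03]
0.75 -82.4 [1.7 0.3 0.8] [ 0.   -0.01 -0.  ]
1.0 -79.4 [0.3 0.6 1.8] [-0.04  0.05 -0.06]
1.25 -76.4 [-0.2  0.8  1.2] [-0.03 -0.01 -0.04]
1.5 -73.4 [ 1.2 -0.3  0.8] [-0.02 -0.01 -0.03]
1.75 -70.4 [0.5 0.9 1.7] [-0.03 -0.03  0.01]
2.0 -67.4 [ 0.9 -0.2  0.9] [-0.01 -0.04 -0.07]
2.25 -64.3 [-0.6  0.   1.1] [-0.    0.   -0.09]
2.5 -61.4 [-0.  -0.3  2.2] [-0.06 -0.07  0.03]
2.75 -58.4 [0.8 0.5 1.2] [-0.03 -0.06 -0.02]
3.0 -55.3 [0.5 0.5 1.2] [-0.02 -0.06 -0.  ]
3.25 -52.4 [0.1 1.3 0.8] [-0.02 -0.05  0.01]
3.5 -49.4 [1.1 0.5 2. ] [-0.07 -0.03 -0.06]
3.75 -46.3 [0.8 0.5 0.9] [-0.03 -0.07 -0.  ]
4.0 -43.4 [ 0.5 -0.4  0.7] [ 0.03 -0.1  -0.01]
4.25 -40.4 [ 0.7 -1.   0.8] [-0.06 -0.1  -0.02]
4.5 -37.3 [0.3 0.5 1.1] [-0.08 -0.04 -0.06]
4.75 -34.4 [-0.3  0.5  1.5] [-0.05 -0.08 -0.03]
5.0 -31.4 [0.5 0.9 0.9] [-0.09 -0.08 -0.02]
-31.200000000000003 12.5417 ctr px (np.float64(322.46009840728686), np.float64(150.11984309457011))
222 60
```

View pics/d_zoom.png

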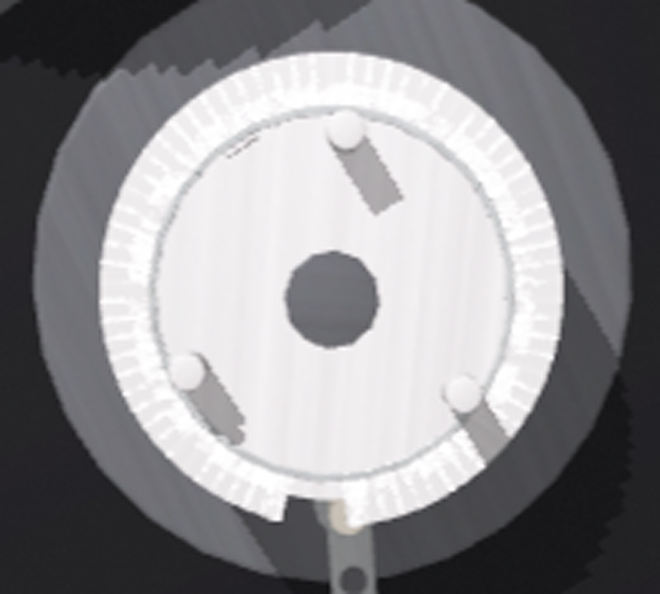

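```bash
python3 - <<'E'
from h import *
im=wcam()
Z=lambda u,v:(222+u/3.3-.35,60+v/3.3-.35)
x,r=fit_head(im,[Z(462,392),Z(347,131),Z(187,370)],Z(314,518),.036,[.592,-.195,np.radians(230)]); print(x,np.degrees(x[2]),np.round(r,1))
print("hole",px2w(im,*Z(332,299),.044))
for n,p,z in [("tip",(344,517),.035),("brk hole",(352,580),.013),("brk mid",(352,545),.013)]:
    w=px2w(im,*Z(*p),z); print(n,z,w,np.degrees(np.arctan2(*(w[:2]-x[:2])[::-1]))%360,np.hypot(*(w[:2]-x[:2])))
s=state()
print([(round(d["p"],2),np.round(d["point"],4)) for l in ("head_notch","electrode_tip") for d in tip_of("wrist",l)])
E
```

```text
[ 0.59233251 -0.19511611  4.05747539] 232.4762150817868 [ 0.6  0.7 -0.2 -0.9 -0.3  0.1 -0.1  0.3]
hole [ 0.59213478 -0.19535537  0.044     ]
tip 0.035 [ 0.56751339 -0.23888254  0.035     ] 240.44323368914013 0.050313902828013755
brk hole 0.013 [ 0.55817962 -0.25751129  0.013     ] 241.3052767805056 0.07113071432117135
brk mid 0.013 [ 0.56303079 -0.24988037  0.013     ] 241.8509008443694 0.06211050517746445
[(0.84, array([ 0.6287, -0.3913,  0.0279])), (0.62, array([ 0.5604, -0.2362,  0.0345])), (0.44, array([ 0.5731, -0.0597,  0.0092])), (0.74, array([ 0.5678, -0.2388,  0.0327]))]
```

```bash
cat >> h.py <<'E'
def look(yaw,C,name,z=.2,row=150):
    im=get_image("wrist"); T=np.array(im["T_tool_cam"]); m=R.from_quat(down(yaw)).as_matrix(); dc=np.array([0,(row-im["cy"])/im["fy"],1]); d=m@T[:3,:3]@dc; o=m@T[:3,3]
    hit=o+d*(z+o[2]-.04)/(-d[2]); p=np.array([*(C-hit[:2]),z])
    move_to(p,down(yaw)); im=wcam(); save(im,name)
    u,v=w2px(im,[*C,.044]); u0,v0=int(u)-100,max(0,int(v)-90); print("zoom org",u0,v0,"t",state()["time"])
    cv2.imwrite(f"pics/{name}_zoom.png",cv2.resize(im["frame"][v0:v0+180,u0:u0+200,::-1],None,fx=3.3,fy=3.3,interpolation=cv2.INTER_CUBIC)); return im
E
python3 - <<'E'
from h import *
C=np.array([.5925,-.1957]); D=lambda a:down(np.radians(a))
move_to([*C,.09],D(-38)); F0=state()["force"]
print(move_straight([*C,.048],vel=.05,f_stop=3.5))
for y in (-34,-30,-27,-24.5,-22.3):
    move_straight([*C,.048],orientation=D(y),vel=.05); print(round(np.degrees(yaw_of()),2),np.round(state()["force"]-F0,1))
move_straight([*C,.048],orientation=D(-25),vel=.05)
move_straight([*C,.09],vel=.1)
look(np.radians(-31),C,"e")
E
```

```text
False
-34.1 [ 0.1  0.1 -0.7]
-30.16 [ 0.1  0.4 -0.5]
-27.16 [-0.6 -0.2 -0.4]
-24.64 [ 1.   0.6 -1. ]
-22.43 [ 0.1  0.6 -1.4]
zoom org 222 60 t 16.9667
```

View pics/e_zoom.png

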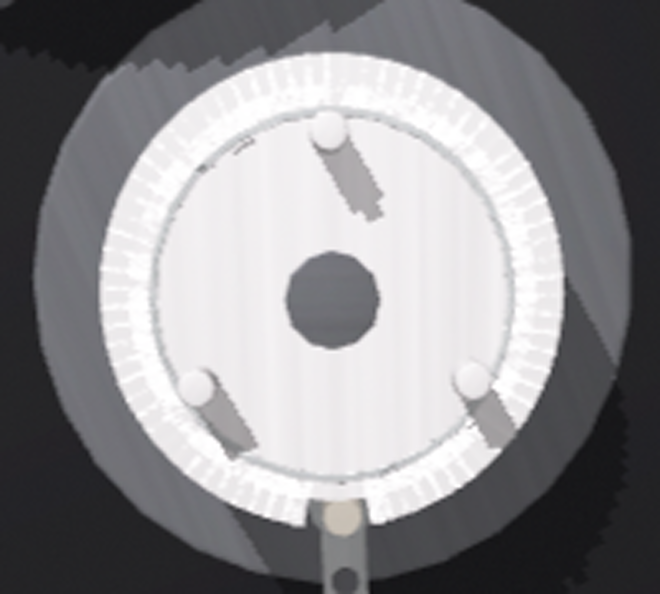

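```bash
python3 - <<'E'
from h import *
im=wcam()
Z=lambda u,v:(222+u/3.3-.35,60+v/3.3-.35)
x,r=fit_head(im,[Z(472,378),Z(329,131),Z(197,386)],Z(337.5,521),.036,[.592,-.195,np.radians(240)]); print(x,np.degrees(x[2])%360,np.round(r,1))
for n,p,z in [("tip",(342,517),.035),("brk hole",(345,581),.013),("brk mid",(345,550),.013)]:
    w=px2w(im,*Z(*p),z); print(n,z,w,np.degrees(np.arctan2(*(w[:2]-x[:2])[::-1]))%360,np.hypot(*(w[:2]-x[:2])))
# zoom notch
u,v=Z(340,500); u,v=int(u),int(v)
cv2.imwrite("pics/e_notch.png",cv2.resize(im["frame"][v-20:v+35,u-30:u+30,::-1],None,fx=10,fy=10,interpolation=cv2.INTER_NEAREST)); print(u-30,v-20)
E
```

```text
[ 0.59227069 -0.19512     4.19648279] 240.44075283298724 [ 0.6  0.7 -0.2 -0.7 -0.5  0.3  0.1 -0.1]
tip 0.035 [ 0.56839628 -0.23913371  0.035     ] 241.5232201788348 0.050071883883698765
brk hole 0.013 [ 0.5583757  -0.25758783  0.013     ] 241.51578672691994 0.07107109013519099
brk mid 0.013 [ 0.56248269 -0.25070048  0.013     ] 241.81121022351581 0.06305961181806234
294 191
```

View pics/e_notch.png

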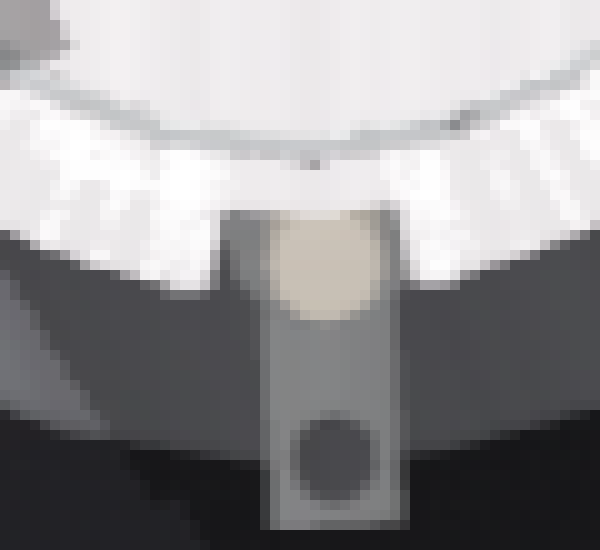

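```bash
python3 - <<'E'
from h import *
C=np.array([.5925,-.1957]); D=lambda a:down(np.radians(a))
move_to([*C,.09],D(-28)); F0=state()["force"]
print(move_straight([*C,.048],vel=.05,f_stop=3.5))
for y in (-25.5,-23.5,-22.2,-21.1):
    move_straight([*C,.048],orientation=D(y),vel=.05); print(round(np.degrees(yaw_of()),2),np.round(state()["force"]-F0,1))
move_straight([*C,.048],orientation=D(-24),vel=.05)
move_straight([*C,.09],vel=.1)
im=look(np.radians(-31),C,"f")
cv2.imwrite("pics/f_notch.png",cv2.resize(im["frame"][191:246,294:354,::-1],None,fx=10,fy=10,interpolation=cv2.INTER_NEAREST))
E
```

```text
False
-25.56 [-0.2  0.2 -1. ]
-23.57 [-0.1  1.4 -1.3]
-22.26 [ 0.3  0.4 -0.7]
-21.14 [-0.1  1.8 -1. ]
zoom org 222 60 t 21.0417
```

View pics/f_notch.png

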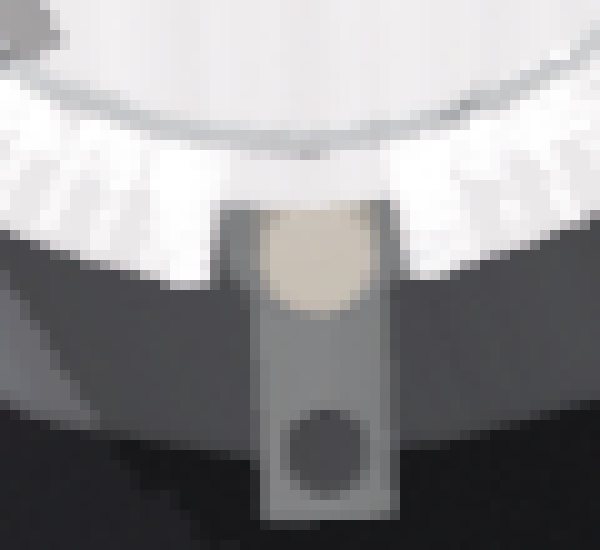

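View pics/f_zoom.png

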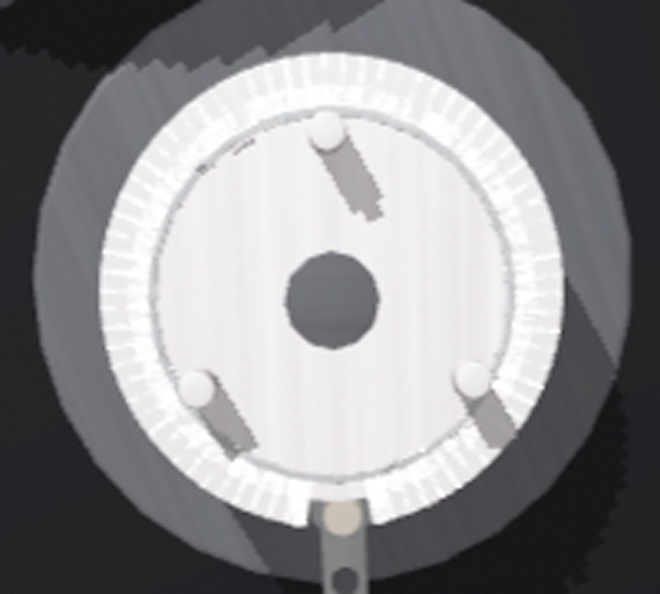

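```bash
python3 - <<'E'
from h import *
C=np.array([.5923,-.1954]); D=lambda a:down(np.radians(a))
set_gripper(.022,10)
move_to([*C,.075],D(-28.6)); move_straight([*C,.055],vel=.05); F0=state()["force"]; print(state()["opening"],state()["tcp_pos"])
h=move_straight([*C,.041],vel=.015,f_stop=15); s=state(); print(h,s["time"],s["tcp_pos"],np.round(s["force"]-F0,1))
if not h:
    h=move_straight([*C,.033],vel=.015,f_stop=15); s=state(); print(h,s["time"],s["tcp_pos"],np.round(s["force"]-F0,1),np.round(s["wrist_torque"],2))
E
```

```text
0.02242817155571842 [ 0.5923095  -0.19552123  0.05497901]
False 24.0583 [ 0.59222809 -0.1953783   0.04078338] [ 0.8 -0.3  0.9]
True 24.3917 [ 0.5924337  -0.19543606  0.03846685] [-0.4 -0.6  4.7] [ 0.06 -0.02  0.03]
```

```bash
python3 - <<'E'
from h import *
C=np.array([.5923,-.1954])
for k in range(3):
    h=move_straight([*C,.034],vel=.015,f_stop=20); s=state(); print(h,round(s["time"],2),s["tcp_pos"],np.round(s["force"],1))
    if k==0:hold(.2);print(np.round(state()["force"],1), state()["tcp_pos"])
im=get_image("scene"); cv2.imwrite("pics/g_scene.png",cv2.resize(im["frame"][230:370,200:420,::-1],None,fx=3.5,fy=3.5,interpolation=cv2.INTER_CUBIC))
E
```

```text
True 24.61 [ 0.59258635 -0.1955097   0.03844213] [0.  0.3 4. ]
[-1.1  0.6  5.2] [ 0.59259424 -0.1955345   0.03845432]
True 25.02 [ 0.59265237 -0.19551483  0.03847034] [-1.1  1.4  4.5]
True 25.24 [ 0.59270202 -0.19553078  0.03846418] [0.7 1.1 4.6]
```

View pics/g_scene.png

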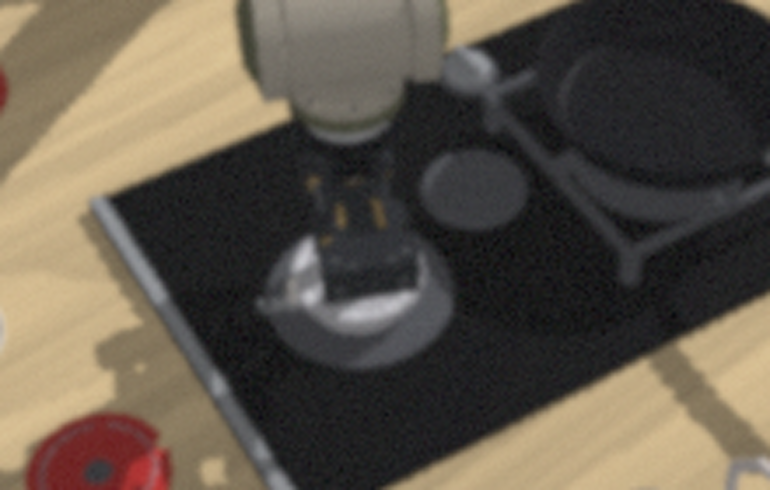

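```bash
python3 - <<'E'
from h import *
C=np.array([.5923,-.1954])
move_straight([*C,.09],vel=.1)
im=look(np.radians(-31),np.array([.5925,-.1957]),"h")
a=cv2.imread("pics/f_wrist.png"); b=cv2.imread("pics/h_wrist.png")
for n,i in (("f",a),("h",b)):
    g=cv2.cvtColor(i[50:250,210:430],cv2.COLOR_BGR2GRAY); m=(g>150).astype(np.uint8)
    c=max(cv2.findContours(m,cv2.RETR_EXTERNAL,cv2.CHAIN_APPROX_NONE)[0],key=cv2.contourArea); print(n,cv2.fitEllipse(cv2.convexHull(c)))
print(np.round(state()["force"],1))
E
```

```text
zoom org 222 60 t 26.6167[ WARN:0@4.762] global loadsave.cpp:275 findDecoder imread_('pics/f_wrist.png'): can't open/read file: check file path/integrity
[ WARN:0@4.764] global loadsave.cpp:275 findDecoder imread_('pics/h_wrist.png'): can't open/read file: check file path/integrity
Traceback (most recent call last):
TypeError: 'NoneType' object is not subscriptable
```

View pics/h_zoom.png

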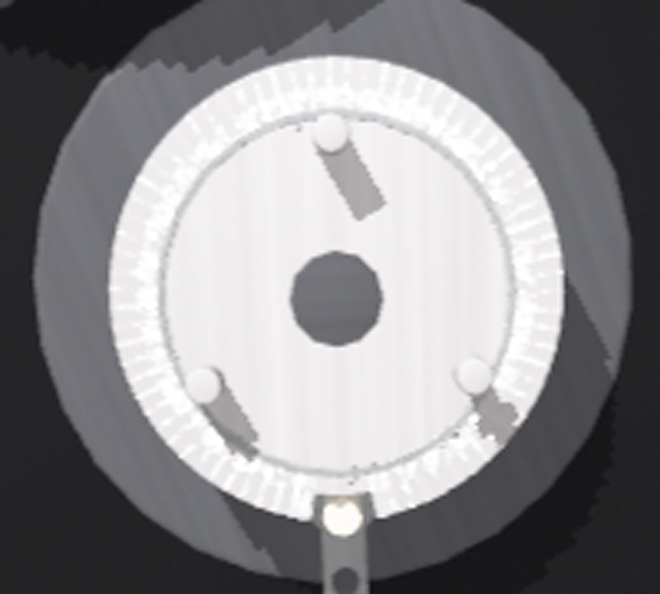

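```bash
python3 - <<'E'
from h import *
a=cv2.imread("pics/f.png"); b=cv2.imread("pics/h.png")
for n,i in (("f",a),("h",b)):
    g=cv2.cvtColor(i[50:250,210:430],cv2.COLOR_BGR2GRAY); m=(g>170).astype(np.uint8)
    c=max(cv2.findContours(m,cv2.RETR_EXTERNAL,cv2.CHAIN_APPROX_NONE)[0],key=cv2.contourArea); print(n,cv2.fitEllipse(cv2.convexHull(c)))
    k=i[60:240,222:422]
print(np.round(state()["force"],1))
im=wcam(); Z=lambda u,v:(222+u/3.3-.35,60+v/3.3-.35)
for zo in (.030,.036):
    x,r=fit_head(im,[Z(473,375),Z(331,132),Z(204,384)],Z(342.5,517),zo,[.592,-.195,np.radians(240)]); print(zo,x,np.degrees(x[2])%360,np.round(r,1))
print("hole",px2w(im,*Z(337,299),.038),"tip",px2w(im,*Z(342,517),.035))
for c in ("scene","top","wrist"):
    f=get_image(c)
    for l in ("burner_head","head_top","burner_cap","pan","spoon_rest"): print(c,l,[(round(d["p"],2),np.round(d["point"],3)) for d in tip_of(c,l)][:3])
    if c!="wrist":
        p=f["world_to_cam"]@np.array([.5925,-.1957,.04,1]); u,v=int(f["cx"]+f["fx"]*p[0]/p[2]),int(f["cy"]+f["fy"]*p[1]/p[2])
        cv2.imwrite(f"pics/h_{c}.png",cv2.resize(f["frame"][v-45:v+45,u-60:u+60,::-1],None,fx=6,fy=6,interpolation=cv2.INTER_CUBIC))
E
```

```text
f ((111.89769744873047, 97.640625), (140.28271484375, 144.2876434326172), 0.6650246381759644)
h ((113.38471984863281, 97.62865447998047), (137.0367889404297, 142.8245849609375), 178.85906982421875)
[ 0.7  0.6 -0.2]
0.03 [ 0.59282637 -0.19545585  4.20386024] 240.86344931346403 [ 0.7  0.4 -0.1 -0.3 -0.6  0.4  0.  -0.5]
0.036 [ 0.59304116 -0.19508034  4.20387904] 240.86452657191208 [ 1.5  0.7 -0.1 -1.6 -1.5  0.7  0.   0.6]
hole [ 0.59286429 -0.19584809  0.038     ] tip [ 0.56835844 -0.23905126  0.035     ]
scene burner_head [(0.79, array([ 0.626, -0.443,  0.028])), (0.64, array([ 0.213, -0.341,  0.029])), (0.63, array([ 0.594, -0.196,  0.026]))]
scene head_top [(0.74, array([ 0.216, -0.341,  0.036])), (0.64, array([ 0.593, -0.197,  0.04 ])), (0.6, array([ 0.626, -0.449,  0.035]))]
scene burner_cap [(0.67, array([ 0.57 , -0.065,  0.01 ]))]
scene pan [(0.63, array([0.638, 0.089, 0.061]))]
scene spoon_rest []
top burner_head [(0.87, array([ 0.217, -0.341,  0.03 ])), (0.85, array([ 0.624, -0.442,  0.029]))]
top head_top [(0.64, array([ 0.624, -0.441,  0.038])), (0.56, array([ 0.211, -0.34 ,  0.034]))]
top burner_cap [(0.89, array([ 0.569, -0.059,  0.009]))]
top pan [(0.92, array([0.642, 0.085, 0.064]))]
top spoon_rest [(0.71, array([ 0.422, -0.472, -0.001]))]
wrist burner_head [(0.84, array([ 0.595, -0.195,  0.029]))]
wrist head_top [(0.86, array([ 0.594, -0.19 ,  0.037]))]
wrist burner_cap [(0.93, array([ 0.57 , -0.06 ,  0.015])), (0.2, array([ 0.595, -0.197,  0.031]))]
wrist pan []
wrist spoon_rest []
```

View pics/h_scene.png

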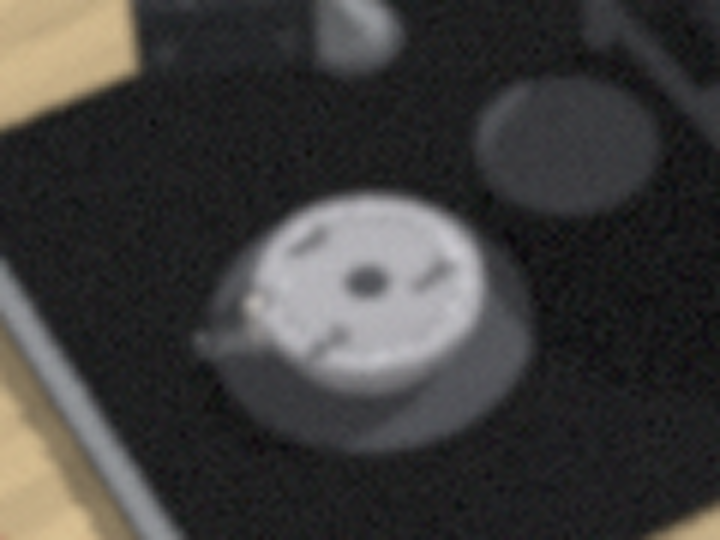

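```bash
python3 - <<'E'
from h import *
s=state(); print(s["time"],s["tcp_pos"],np.round(s["force"],1)); sign_off()
E
```

```text
27.5667 [ 0.56575465 -0.24060632  0.20003371] [ 0.  -0.4 -0.2]
the job is handed in; nothing more can be done
```

The burner head is turned into line with the electrode and pressed fully home. I handed the job in at 27.6 s, with the gripper clear at 0.2 m height.

- **Turning:** I pushed the pegs round with the opened fingertips, about 70° anticlockwise in three pushes, looking after each one. Before pressing, the wrist picture put the notch within about 0.7° of the electrode; the notch has about 3.4° of play either way.
- **Pressing:** I pressed at the centre with two fingertips placed evenly between the pegs. It went down past the clips below 15 N, and three more presses to 20 N hit a hard stop with the fingertip reference point at 38.5 mm. Home height for the top is 38 mm.
- **Last checks:** In the last wrist picture the head's width had shrunk to 0.977 of its earlier size, against 0.980 expected for a 6 mm drop. The pose fit was best at the home height, with the notch at 240.9° and the electrode at about 241.5°. The electrode showed inside the notch, and the head looked level in the scene picture.
- **Disagreements:** The fitted centre of the head moved about 0.6 mm, which I put down to play in the stem. The head was missing from the networks' results for the last top-camera picture, but the scene and wrist cameras both found it near its home height.
- **Things around it:** The burner cap and pan were found where they had been. I did not check the other loose things individually, but the arm went near none of them and the forces stayed small.

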